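# Shift the feed gearbox through its H-gate to the pegged slot

## Robot

A 6-joint arm with a two-finger parallel gripper is mounted at the origin on a cart in front of the work surface, level with it; the furniture and walls round the work are solid. World frame = base frame: x ahead of the robot, y to its left, z up, the work surface at z = 0. Lengths are in m, angles in degrees, forces in N, time in s.
With the tool pointing down it reaches from about 0.4 to 0.825 m from the base axis. Payload 7 kg.
Tool frame: the origin (TCP) lies on the centre line of the jaws, within the pads' length; the fingertips stand 22 mm ahead of it and the grasp point (between the pads) lies 3 mm ahead of it; z points along the fingers, y is the line along which they close (so a half turn about z gives the same grasp; the last joint's range is limited). The gripper opens to 88 mm and grips with 3 to 60 N. Pads are 19 mm wide; open, the fingers measure 130 mm over their backs; the gripper's body (78 mm by 193 mm) begins 47 mm behind the grasp point.
Start: joints at [85.72, 20.546, 0.682, 0, -70.136, -16.507], TCP at [0.24, 0.631, 0.249] pointing down, gripper open.
Joint ranges: [-176.03, 176.03], [-82.01, 121.73], [-58.28, 71.71], [-173.87, 95.51], [-174.79, -0.11], [-173.66, 173.66]. Speed limits (degrees/s): [136.94, 136.94, 172.46, 180, 180, 180].

## Interface

Orientations are given as [roll, pitch, yaw] about the fixed x, y, z axes, in that order (R = Rz(yaw) Ry(pitch) Rx(roll)).
In Python, from plant import get_state, cams, r gives the robot as it stands.
- The arm moves only by the tool apply_moves, never from a script. Its argument "targets" is a list of rows, each an object with "dp": the shift along the world's x, y, z in m, a list of three; "yaw": the turn about the world's z in degrees. In form: [{"dp": [x, y, z], "yaw": yaw}, ...]. A call has 1 to 20 rows; each row is the pose to reach, as a shift and turn from the pose commanded when the call began; what a row does not reach only later rows make up. A row lasts 1/12 s, in which the tool goes at most 41.7 mm and 7.16 degrees, less where a joint would pass 70% of its speed; a pose out of reach is approached as far as the arm can. A call with a gripper value outside its range is refused whole. "grip" is the gripper command: -1 is fully open, 1 is shut, values between are in proportion, set as the call begins (left out, the last holds). The fingers move at their own pace and stop on an object; "squeeze" is the grip in N (left out, the last holds). Time passes only in rows, so rows that repeat a pose let the fingers close. It gives the time, the measured TCP pose, the force, the opening and the grip force at its end, in the units of the state.
- get_state(): the state, without advancing time (a new reading comes with each control period).
- cams.capture(name): name is "scene" or "side" or "wrist"; returns a dict with "image" (400x640x3 uint8, red, green, blue), "range_z" (400x640 float32, m along the optical axis (not along the pixel's ray), 0 where there is no reading), "fx", "fy", "cx", "cy" (pixels), "R" (3x3) and "t" (3): a world point X has camera coordinates R X + t; the wrist camera has in their place "T_tool_cam" (4x4, takes a point from camera to tool coordinates, whose origin is the TCP and whose axes are the flange's). Camera axes: x right, y down, z forward; pixel columns grow to the right and rows downward; lengths in m; the calibration is good to about 2 mm. A picture is of the moment at which its call begins: read the wrist's pose just before it.
- r.close_job(): hands the job in; it is judged then, once.
The state is a dict: "time_s": time; "joints": joint angles; "qd": joint speeds; "joint_torque": joint torques, N m; "tcp_pos": TCP position; "eef_rot": TCP orientation; "contact_force": force on the tool from outside, world axes, zero at the start; "moment": the same for the moment, N m; "gripper_width": finger opening in m; "gripper_force": force on a finger pad.
Only numpy, scipy, OpenCV 4.12 (cv2) and the standard library are available. Lean on these libraries where they do the work, as an engineer would, in place of code of your own. Each camera call takes 0.05 s, during which the arm holds its last target. There are 200 camera calls.

## Task

The lever of the feed gearbox has been left somewhere along the right-hand leg of its H-shaped gate. Push its ball knob with the fingertips through the gate - back to the cross channel, over to the left-hand leg, and then along that leg to the end where the set-up peg stands up (the other end has only a flat plug) - until the lever is fully home against the end of the slot, and let go of it there. Only push the knob: do not pinch or grip it, and leave the loose parts round the gearbox where they lie.

Things in the scene. Friction and masses are not known exactly. Their poses are not given: they have to be found in the camera images.
- gearbox: grey gearbox fixed to the worktop: foot 132 x 114 mm (x, y), shaft at its left side. Origin: centre of its underside; x away from the robot, y left, z up; turned up to 20 degrees. Its aluminium gate plate (top at 93 mm) has an H-shaped opening: legs along x, 15 mm wide, at y = +24 and -24 mm, x -30 to +30 mm, joined at x = 0 by a cross channel 18 mm wide along y, corners rounded 5 mm
- shift_fore (a joint): lean of the lever along the gearbox's x, rad; pivot at the gearbox's origin. 0: upright, in the cross channel; + away from the robot. The legs end at about +-0.27; it can cross sideways within about +-0.05. Its 9 mm round stem is stopped by the edges of the gate. It stays where it is left (friction about 1.2 N at the knob)
- shift_side (a joint): lean of the lever along the gearbox's y, rad: + to the left, - to the right; same pivot and friction; it turns with shift_fore. Left leg about +0.26, right leg about -0.26, each with free play of +-0.03
- knob (a point): centre of the black ball knob on the lever, 32 mm across, 165 mm from the pivot: in gearbox axes 165 mm x (sin(fore) cos(side), sin(side), cos(fore) cos(side)). So 151 to 165 mm above the worktop, up to 45 mm fore or aft and 47 mm to the side of the gearbox's middle
- stem (a point): point on the axis of the lever's stem 90 mm from the pivot, at the height of the gate plate. With the lever home in the marked slot it is about 18 to 20 mm (seen from above) from the middle of the set-up peg
- setup_peg: fixed round steel peg, 11 mm thick with a 16 mm collar at its foot, standing 20 mm above the gate plate (top 113 mm above the worktop). It marks the slot wanted: just beyond the far or the near end of the left-hand leg, at x = +44 or -44 mm, y = +24 mm from the gearbox's origin. Origin: centre of its foot
- flat_plug: fixed flat steel plug, 12 mm across, 3 mm high, at the other end of the left-hand leg (two more such plugs sit at the ends of the right-hand leg). Origin: centre of its foot
- heat_sink_1: aluminium finned heat sink 34x34x17 mm, lying to the right of the gearbox. Loose; to be left alone. Origin: centre of its underside
- heat_sink_2: a second, equal heat sink 34x34x17 mm, lying on the robot's side of the gearbox. Loose; to be left alone. Origin: centre of its underside
- usb_stick: black USB stick 56x18x8 mm, lying to the left of the gearbox. Loose; to be left alone. Origin: centre of its underside
- screw_box: small carton of screws 45x70x22 mm, farther left. Loose; to be left alone. Origin: centre of its underside
- tape_yellow: roll of tape, 68 mm across, 19 mm high, lying at the right edge of the worktop. Loose; to be left alone. Origin: centre of its underside

How it is judged (in metres and radians):
On the way:
1. the lever has crossed the middle of the cross channel to the left (value of joint shift_side above 0 rad), for 0.1 s.
At the end, for the whole second after the job is handed in: the lever's stem at plate height is within 23 mm (seen from above) of the set-up peg's middle, i.e. home against the end of the pegged slot to within about 4 mm, and at rest (horizontal distance between stem and setup_peg below 0.023 m and velocity of joint shift_side between -0.02 and 0.02 rad/s and velocity of joint shift_fore between -0.02 and 0.02 rad/s); the robot touches nothing.
It fails at once if the knob is pinched: fingers press on opposite sides of it at once (shift_side_c1 and c2 are its far and near side, c3 and c4 its left and right) ((contact force between the fingers and shift_side_c1 above 1 N and contact force between the fingers and shift_side_c2 above 1 N) or (contact force between the fingers and shift_side_c3 above 1 N and contact force between the fingers and shift_side_c4 above 1 N)).
It fails at once if a loose part beside the gearbox is moved by more than 15 mm, or lifted (distance of any of heat_sink_1, heat_sink_2, usb_stick, screw_box, tape_yellow from where it was at the start of the episode above 0.015 m).
It also fails if it takes over 48 s, if anything falls off the work surface, if the arm or the gripper's body presses on something with over 40 N, if the wrist force passes 120 N, or if a joint passes its speed limit or range.

## Working session

There is one attempt and no reset: what is moved stays moved. The work goes in short steps, Python scripts to look and compute and a tool call to move; the robot and the scene stay as the last step left them, time stands still between calls to the robot, and variables do not carry over. Pictures are saved under pics/ and viewed, at most 10 in all, crops included, and the job is handed in when it is done.

Besides the shell and the picture viewer there is one more tool, called after ">>>" as name(argument=value, ...) on one line, values as JSON. apply_moves: Moves the arm, as the interface text tells. Its arguments: {"type":"object","properties":{"targets":{"type":"array","items":{"type":"object","properties":{"dp":{"type":"array","items":{"type":"number"}},"yaw":{"type":"number"}}}},"grip":{"type":"number"},"squeeze":{"type":"number"}},"required":["targets"]}

```bash
mkdir -p pics; python3 - <<'E'
from plant import get_state,cams,r
import cv2,numpy as np
s=get_state();print(s['time_s'],s['tcp_pos'],s['eef_rot'],s['gripper_width'])
for n in('scene','side'):
    c=cams.capture(n);cv2.imwrite(f'pics/{n}.png',c['image'][:,:,::-1]);np.savez(n+'.npz',**{k:v for k,v in c.items() if not isinstance(v,str)})
    print(n,-np.array(c['R']).T@c['t'])
E
```

```text
0.0 [0.23942905 0.63065608 0.24764217] [ 1.79907736e+02 -9.50129671e-03 -2.07940637e+01] 0.08757536510610064
scene [-0.00854149 -0.72603829  0.80247452]
side [ 0.25652054 -0.58513414  0.49867854]
```

View pics/scene.png

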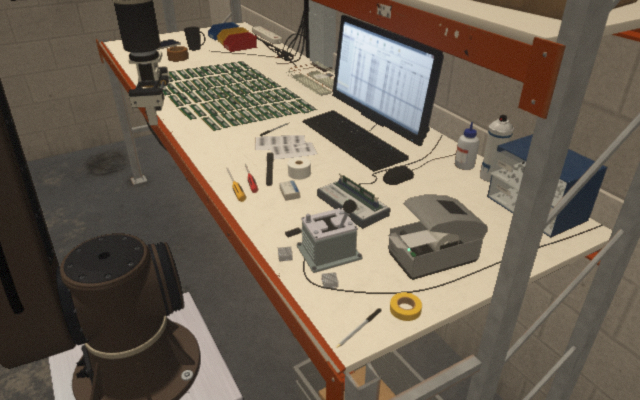

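View pics/side.png

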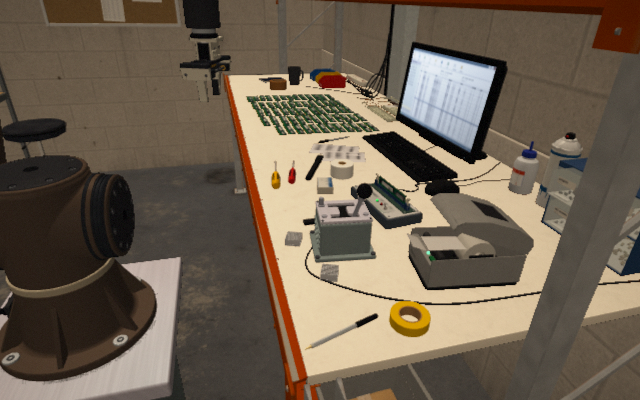

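The gearbox is at about (330,235) in scene and (345,225) in side, with the knob at (349,206) and (365,190). I'll enlarge both views.

```bash
python3 - <<'E'
import cv2,numpy as np
a=cv2.imread('pics/scene.png')[190:280,285:375];b=cv2.imread('pics/side.png')[175:265,300:390]
f=lambda i:cv2.resize(i,(400,400),interpolation=cv2.INTER_CUBIC)
cv2.imwrite('pics/crop.png',np.hstack([f(a),f(b)]))
for n,roi in(('scene',(190,290,270,380)),('side',(175,290,275,390))):
    d=np.load(n+'.npz');K=d['fx'],d['fy'],d['cx'],d['cy']
    u,v=np.meshgrid(np.arange(640),np.arange(400));z=d['range_z']
    P=np.stack([(u-K[2])/K[0]*z,(v-K[3])/K[1]*z,z],-1)-d['t'];P=P@d['R']
    m=np.zeros_like(z,bool);m[roi[0]:roi[2],roi[1]:roi[3]]=1;m&=z>0
    Q=P[m&(P[...,2]>.088)&(P[...,2]<.098)]
    print(n,K,'plate',len(Q),Q.mean(0),cv2.minAreaRect(Q[:,:2].astype(np.float32)*1000))
    k=P[m&(P[...,2]>.14)&(P[...,2]<.185)&(d['image'].max(-1)<60)]
    # sphere fit r=16mm
    from scipy.optimize import least_squares
    k=k.astype(float); s=least_squares(lambda c:np.linalg.norm(k-c,axis=1)-.016,k.mean(0)+[0.005,.01,-.01],loss='soft_l1',f_scale=.002)
    print('knob',len(k),k.mean(0),s.x,s.cost)
E
```

```text
scene (array(505.99120102), array(505.99120102), array(320.29288934), array(203.73422337)) plate 917 [0.49122165 0.11199414 0.09335672] ((494.73663330078125, 115.67266845703125), (97.24534606933594, 109.84016418457031), 83.27287292480469)
knob 118 [0.51669979 0.0640962  0.16310159] [0.52335944 0.07292773 0.15762434] 0.00010416201681586062
side (array(394.43676545), array(394.43676545), array(323.23426983), array(197.7645697)) plate 982 [0.48987515 0.10931074 0.09300852] ((493.2127685546875, 116.94544982910156), (96.74478912353516, 107.58219909667969), 83.01795196533203)
knob 176 [0.51725178 0.0635421  0.16135618] [0.52174077 0.07338795 0.15712616] 7.700005471249053e-05
```

View pics/crop.png

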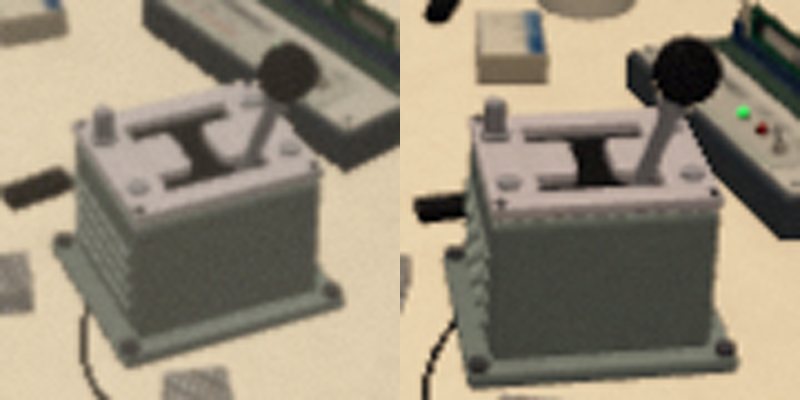

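The peg (scene crop, 105,125) stands at the near end of the left leg, so home is about fore −0.27, side +0.26. The gearbox is at about (0.494, 0.1165) with yaw −6.7°. The knob is in the far right leg, at gearbox coordinates (+33, −40) mm. Next is a height check around the tool, then the approach.

```bash
cat >h.py <<'E'
import numpy as np,cv2
from scipy.optimize import least_squares
a=np.radians(-6.7);Rg=np.array([[np.cos(a),-np.sin(a)],[np.sin(a),np.cos(a)]]);O=np.array([.494,.1165])
def w(gx,gy):return O+Rg@[gx,gy]
def g(p):return Rg.T@(np.array(p[:2])-O)
def cloud(d):
    u,v=np.meshgrid(np.arange(640),np.arange(400));z=d['range_z']
    return (np.stack([(u-d['cx'])/d['fx']*z,(v-d['cy'])/d['fy']*z,z],-1)-d['t'])@d['R']
E
python3 - <<'E'
from h import *
for n in('scene','side'):
    d=np.load(n+'.npz');P=cloud(d)[d['range_z']>0]
    for lo in np.arange(.45,.9,.05):
        print(round(lo,2),[round(float(q[:,2].max()),2) if len(q) else 0 for y in np.arange(-.2,.4,.05) for q in [P[(abs(P[:,0]-lo-.025)<.025)&(abs(P[:,1]-y-.025)<.025)&(P[:,2]<.6)]]])
print(w(.085,-.04),w(.033,-.04))
E
```

```text
0.45 [0.0, 0.01, 0.01, 0.01, 0.02, 0.1, 0.12, 0.1, 0.02, 0.01, 0.01, 0.01, 0.01]
0.5 [0.02, 0.02, 0.02, 0.01, 0.01, 0.18, 0.1, 0.1, -0.75, 0.01, 0.01, 0.03, 0.03]
0.55 [0.02, 0.02, 0.01, 0.09, 0.09, 0.01, 0.09, 0.09, -0.75, 0.03, 0.03, 0.03, 0.03]
0.6 [0.01, 0.01, 0.15, 0.15, 0.14, 0.01, 0.03, 0.05, 0.05, 0.04, 0.04, 0.03, 0.0]
0.65 [0.55, 0.01, 0.16, 0.16, 0.16, 0.0, 0.01, 0.07, 0.07, 0.07, 0.07, 0.04, 0.01]
0.7 [0.58, 0.58, 0.58, 0.58, 0.58, 0.58, 0.58, 0.57, 0.56, 0.55, 0.54, 0.53, 0.52]
0.75 [0.58, 0.58, 0.58, 0.59, 0.58, 0.58, 0.01, 0.0, 0.01, 0.01, 0.01, 0.0, 0.01]
0.8 [0, 0.6, 0.6, 0.59, 0.58, -0.64, -0.64, -0.64, 0.01, 0.03, 0.04, 0.02, 0.02]
0.85 [0.58, 0.0, 0.01, 0.0, 0, 0, 0, 0.0, 0.01, 0.03, 0.04, 0.02, 0.02]
0.45 [0.0, 0.01, 0.01, 0.01, 0.02, 0.1, 0.11, 0.1, 0.01, 0.0, 0.0, 0.0, 0.0]
0.5 [0.02, 0.02, 0.01, 0.0, 0.0, 0.17, 0.1, 0.1, 0, 0, 0.0, 0.02, 0.03]
0.55 [0.02, 0.02, 0.01, 0.09, 0.09, 0.01, 0.0, 0.0, 0, -0.75, 0.03, 0.03, 0.02]
0.6 [0.0, 0.01, 0.15, 0.15, 0.15, 0.0, 0.0, 0.05, 0.05, 0.04, 0.04, 0.03, 0.0]
0.65 [0.49, 0.01, 0.15, 0.15, 0.15, -0.0, 0.0, 0.07, 0.07, 0.07, 0.07, 0.03, 0.0]
0.7 [0.5, 0.5, 0.5, 0.5, 0.5, 0.5, 0.5, 0.5, 0.5, 0.5, 0.5, 0.49, 0.49]
0.75 [0.0, 0.01, 0.14, 0.14, 0.14, 0, 0.0, 0.0, 0.0, 0.0, 0.01, 0.0, 0.0]
0.8 [0.0, 0.01, 0.0, 0.11, 0.11, 0, -0.64, -0.64, -0.64, 0.03, 0.03, 0.02, 0.02]
0.85 [0.0, 0, 0.0, 0.0, 0.0, 0, 0, 0, 0, 0.03, 0.04, 0.02, 0.02]
[0.57375268 0.06685616] [0.5221078  0.07292304]
```

>>> apply_moves(grip=1, squeeze=5, targets=[{"dp": [0.02,-0.03,0.01],"yaw": 1},{"dp": [0.04,-0.06,0.02],"yaw": 2},{"dp": [0.06,-0.09,0.03],"yaw": 3},{"dp": [0.08,-0.12,0.04],"yaw": 4},{"dp": [0.1,-0.155,0.04],"yaw": 5},{"dp": [0.12,-0.19,0.04],"yaw": 6},{"dp": [0.14,-0.225,0.04],"yaw": 7},{"dp": [0.155,-0.26,0.04],"yaw": 8},{"dp": [0.17,-0.295,0.04],"yaw": 9},{"dp": [0.185,-0.33,0.04],"yaw": 10},{"dp": [0.2,-0.36,0.04],"yaw": 11},{"dp": [0.21,-0.39,0.04],"yaw": 12},{"dp": [0.22,-0.41,0.04],"yaw": 13},{"dp": [0.23,-0.43,0.04],"yaw": 14},{"dp": [0.23,-0.43,0.04],"yaw": 14}])

```text
time_s: 1.35
tcp_pos: [0.4702, 0.1981, 0.2884]
eef_rot: [180.0, 0.0, -6.9]
contact_force: [-0.3, 0.7, 0.1]
gripper_width: 0.0006
gripper_force: 0.0
```

Printer top is 0.16, below the gripper body. Moving to behind (far side of) the knob, then one look from close by.

>>> apply_moves(targets=[{"dp": [0.02,-0.025,0]},{"dp": [0.04,-0.05,0]},{"dp": [0.06,-0.075,0]},{"dp": [0.08,-0.1,0]},{"dp": [0.095,-0.12,0]},{"dp": [0.104,-0.131,0]},{"dp": [0.104,-0.131,0]}])

```text
$.targets[0]: bad value
```

```bash
python3 - <<'E'
from h import *
from plant import get_state,cams
from scipy.spatial.transform import Rotation as Ro
s=get_state();c=cams.capture('wrist');cv2.imwrite('pics/w1.png',c['image'][:,:,::-1])
z=c['range_z'];u,v=np.meshgrid(np.arange(640),np.arange(400))
P=np.stack([(u-c['cx'])/c['fx']*z,(v-c['cy'])/c['fy']*z,z],-1)
T=np.array(c['T_tool_cam']);P=P@T[:3,:3].T+T[:3,3]
P=P@Ro.from_euler('xyz',s['eef_rot'],degrees=True).as_matrix().T+s['tcp_pos']
Z=P[...,2];m=(z>0)&(np.hypot(P[...,0]-.494,P[...,1]-.1165)<.09)
Q=P[m&(Z>.088)&(Z<.098)];print(s['tcp_pos'],T[:3,3],len(Q),cv2.minAreaRect(Q[:,:2].astype(np.float32)*1000) if len(Q) else 0)
k=P[m&(Z>.145)&(Z<.182)&(c['image'].max(-1)<70)].astype(float)
if len(k)>20:
    q=least_squares(lambda x:np.linalg.norm(k-x,axis=1)-.016,k.mean(0)-[0,0,.01],loss='soft_l1',f_scale=.002).x;print('knob',len(k),q,g(q))
p=P[m&(Z>.105)&(Z<.118)&(np.linalg.norm(P[...,:2]-w(-.044,.024),axis=-1)<.02)]
if len(p):print('peg',len(p),p.mean(0),g(p.mean(0)))
E
```

```text
[0.47024437 0.19812519 0.28839693] [ 0.07289304 -0.00088498 -0.13575101] 5872 ((493.00006103515625, 118.45061492919922), (92.6260986328125, 108.24673461914062), 83.0899429321289)
knob 973 [0.52138707 0.07408311 0.155974  ] [ 0.03214885 -0.03893194]
peg 85 [0.45359961 0.14811001 0.1115687 ] [-0.04381245  0.02668059]
```

View pics/w1.png

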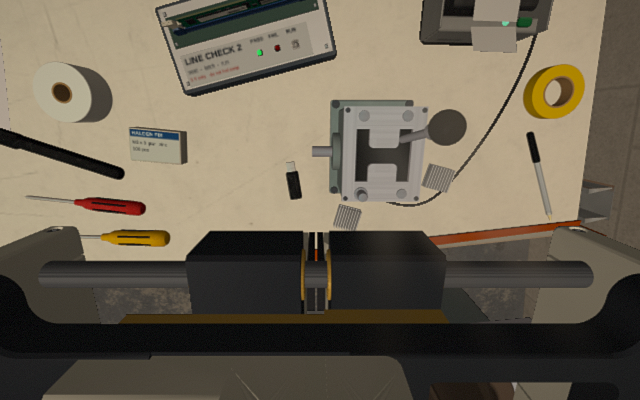

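The wrist view confirms the peg (360,195) at the near-left end and the knob at (447,127), far right. My move was refused because every row needs a yaw value.

>>> apply_moves(targets=[{"dp": [0.02,-0.025,0],"yaw": 0},{"dp": [0.04,-0.05,0],"yaw": 0},{"dp": [0.06,-0.075,0],"yaw": 0},{"dp": [0.08,-0.1,0],"yaw": 0},{"dp": [0.095,-0.12,0],"yaw": 0},{"dp": [0.104,-0.131,0],"yaw": 0},{"dp": [0.104,-0.131,-0.03],"yaw": 0},{"dp": [0.104,-0.131,-0.06],"yaw": 0},{"dp": [0.104,-0.131,-0.09],"yaw": 0},{"dp": [0.104,-0.131,-0.116],"yaw": 0},{"dp": [0.104,-0.131,-0.116],"yaw": 0},{"dp": [0.104,-0.131,-0.116],"yaw": 0}])

```text
time_s: 2.4
tcp_pos: [0.5729, 0.0702, 0.1717]
eef_rot: [179.9, 0.2, -6.8]
contact_force: [0.4, 1.2, 0.8]
gripper_width: 0.0004
gripper_force: 0.0
```

>>> apply_moves(targets=[{"dp": [-0.008,0.001,0],"yaw": 0},{"dp": [-0.016,0.002,0],"yaw": 0},{"dp": [-0.022,0.0025,0],"yaw": 0},{"dp": [-0.026,0.003,0],"yaw": 0},{"dp": [-0.03,0.0035,0],"yaw": 0},{"dp": [-0.034,0.004,0],"yaw": 0},{"dp": [-0.038,0.0045,0],"yaw": 0},{"dp": [-0.042,0.005,0],"yaw": 0},{"dp": [-0.046,0.0055,0],"yaw": 0},{"dp": [-0.05,0.006,0],"yaw": 0},{"dp": [-0.054,0.0065,0],"yaw": 0},{"dp": [-0.057,0.0065,0],"yaw": 0},{"dp": [-0.057,0.0065,0],"yaw": 0},{"dp": [-0.057,0.0065,0],"yaw": 0}])

```text
time_s: 3.57
tcp_pos: [0.516, 0.0765, 0.1723]
eef_rot: [180.0, 0.1, -6.8]
contact_force: [0.3, -0.1, -0.2]
gripper_width: 0.0002
gripper_force: 0.0
```

```bash
cat >k.py <<'E'
from h import *
from plant import get_state,cams
s=get_state();print(s['time_s'],s['tcp_pos'],g(s['tcp_pos']),s['contact_force'])
for n in('scene','side'):
    d=cams.capture(n);P=cloud(d);Z=P[...,2]
    m=(d['range_z']>0)&(np.hypot(P[...,0]-.494,P[...,1]-.1165)<.075)
    k=P[m&(Z>.14)&(Z<.185)&(d['image'].max(-1)<60)].astype(float)
    if len(k)>15:
        q=least_squares(lambda x:np.linalg.norm(k-x,axis=1)-.016,k.mean(0)+[.005,.01,-.005],loss='soft_l1',f_scale=.002).x;print(n,'knob',len(k),q,g(q))
    import sys
    if len(sys.argv)>1 and n=='side':cv2.imwrite(sys.argv[1],cv2.resize(d['image'][130:280,270:430,::-1],None,fx=4,fy=4))
E
python3 k.py pics/p1.png
```

```text
3.5667 [0.51598771 0.07646274 0.17229656] [ 0.02650872 -0.03719851] [ 0.30100591 -0.09836342 -0.17496842]
scene knob 119 [0.49084279 0.07638916 0.16072031] [ 0.00154411 -0.04020526]
side knob 187 [0.48895618 0.07714209 0.16071253] [-0.00041745 -0.03967759]
```

View pics/p1.png

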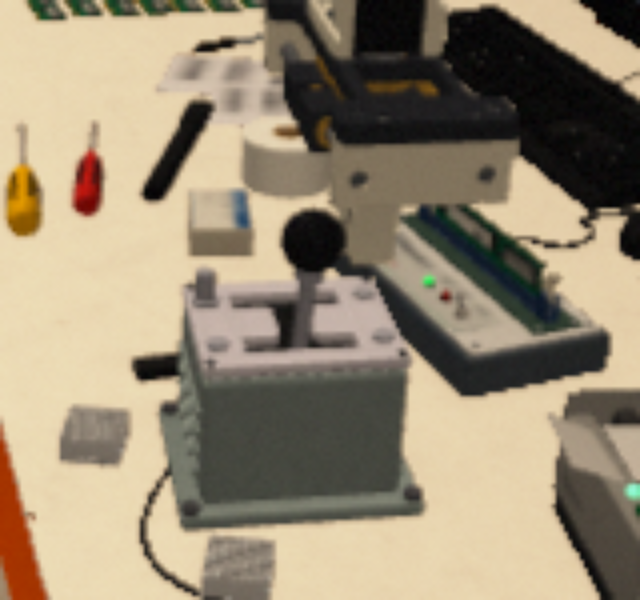

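The lever is at the cross channel (knob at (313,240) in the crop, fore ≈ 0). Next I go round to its right side and push left.

>>> apply_moves(targets=[{"dp": [0.008,-0.001,0],"yaw": 0},{"dp": [0.016,-0.002,0],"yaw": 0},{"dp": [0.014,-0.02,0],"yaw": 0},{"dp": [0.012,-0.04,0],"yaw": 0},{"dp": [0.009,-0.065,0],"yaw": 0},{"dp": [0.009,-0.067,0],"yaw": 0},{"dp": [-0.01,-0.065,0],"yaw": 0},{"dp": [-0.034,-0.06,0],"yaw": 0},{"dp": [-0.034,-0.06,0],"yaw": 0},{"dp": [-0.034,-0.06,0],"yaw": 0}])

```text
time_s: 4.5
tcp_pos: [0.4826, 0.0166, 0.1728]
eef_rot: [-180.0, -0.0, -6.8]
contact_force: [0.2, 0.4, 0.5]
gripper_width: 0.0003
gripper_force: 0.0
```

>>> apply_moves(targets=[{"dp": [0.001,0.01,0],"yaw": 0},{"dp": [0.002,0.018,0],"yaw": 0},{"dp": [0.003,0.024,0],"yaw": 0},{"dp": [0.0035,0.03,0],"yaw": 0},{"dp": [0.004,0.036,0],"yaw": 0},{"dp": [0.005,0.042,0],"yaw": 0},{"dp": [0.0055,0.048,0],"yaw": 0},{"dp": [0.0065,0.054,0],"yaw": 0},{"dp": [0.007,0.06,0],"yaw": 0},{"dp": [0.008,0.066,0],"yaw": 0},{"dp": [0.0085,0.072,0],"yaw": 0},{"dp": [0.009,0.078,0],"yaw": 0},{"dp": [0.01,0.084,0],"yaw": 0},{"dp": [0.0105,0.09,0],"yaw": 0},{"dp": [0.0115,0.096,0],"yaw": 0},{"dp": [0.012,0.102,0],"yaw": 0},{"dp": [0.012,0.102,0],"yaw": 0},{"dp": [0.012,0.102,0],"yaw": 0}])

```text
time_s: 6.0
tcp_pos: [0.4946, 0.119, 0.1724]
eef_rot: [-180.0, 0.0, -6.8]
contact_force: [0.6, -0.7, -0.2]
gripper_width: 0.0008
gripper_force: 0.0
```

```bash
python3 k.py pics/p2.png
```

```text
6.0 [0.49457701 0.11901294 0.17244117] [0.00027989 0.0025631 ] [ 0.58108898 -0.68098252 -0.15658598]
scene knob 24 [0.4999762 0.1456783 0.1643099] [0.00253113 0.02967627]
```

View pics/p2.png

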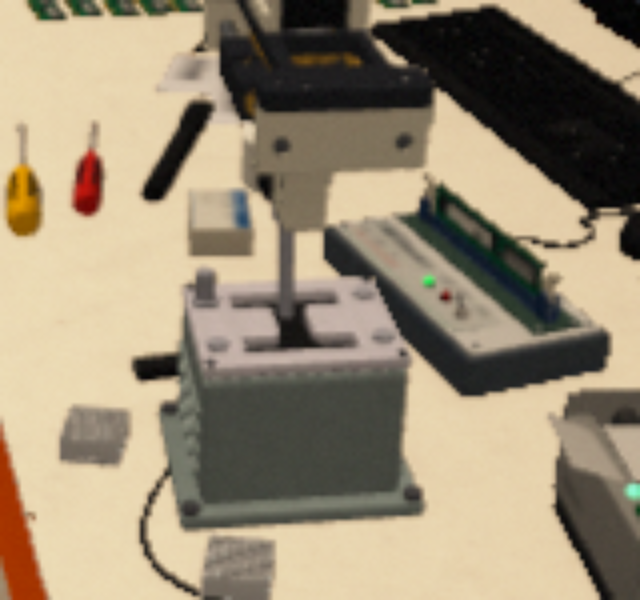

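The knob is hidden behind the fingers and the stem (287,312) is not yet quite in the left leg. The finger is thinner than I assumed, so I push a little more and watch the force.

>>> apply_moves(targets=[{"dp": [0.0005,0.004,0],"yaw": 0},{"dp": [0.001,0.007,0],"yaw": 0},{"dp": [0.001,0.01,0],"yaw": 0},{"dp": [0.001,0.01,0],"yaw": 0},{"dp": [0.001,0.01,0],"yaw": 0}])

```text
time_s: 6.52
tcp_pos: [0.4956, 0.1287, 0.1725]
eef_rot: [180.0, 0.0, -6.8]
contact_force: [-0.8, -1.3, -1.4]
gripper_width: 0.0003
gripper_force: 0.3
```

>>> apply_moves(targets=[{"dp": [-0.001,-0.01,0],"yaw": 0},{"dp": [-0.003,-0.03,0],"yaw": 0},{"dp": [-0.006,-0.05,0],"yaw": 0},{"dp": [-0.008,-0.07,0],"yaw": 0},{"dp": [-0.008,-0.07,0],"yaw": 0}])

```text
time_s: 6.93
tcp_pos: [0.4866, 0.0559, 0.1726]
eef_rot: [180.0, 0.0, -6.9]
contact_force: [-0.7, -0.1, -0.2]
gripper_width: 0.0004
gripper_force: 0.0
```

```bash
python3 k.py pics/p3.png
```

```text
6.9333 [0.48663212 0.05590742 0.17261494] [-0.00024818 -0.06103838] [-0.70200901 -0.09956396 -0.1539418 ]
scene knob 57 [0.50157285 0.15827464 0.16214186] [0.00264725 0.04237287]
side knob 32 [0.49867459 0.16031061 0.16056986] [-0.00046875  0.0440568 ]
```

The knob is in the left leg (gearbox y ≈ 43 mm). Next I go round to its far side, slightly lower.

>>> apply_moves(targets=[{"dp": [0.02,-0.002,0],"yaw": 0},{"dp": [0.045,-0.005,0],"yaw": 0},{"dp": [0.05,-0.006,-0.007],"yaw": 0},{"dp": [0.053,0.02,-0.007],"yaw": 0},{"dp": [0.056,0.045,-0.007],"yaw": 0},{"dp": [0.059,0.07,-0.007],"yaw": 0},{"dp": [0.061,0.09,-0.007],"yaw": 0},{"dp": [0.062,0.098,-0.007],"yaw": 0},{"dp": [0.062,0.098,-0.007],"yaw": 0},{"dp": [0.062,0.098,-0.007],"yaw": 0}])

```text
time_s: 7.87
tcp_pos: [0.5492, 0.1569, 0.1652]
eef_rot: [180.0, 0.0, -6.7]
contact_force: [0.2, -0.7, 0.3]
gripper_width: 0.0004
gripper_force: 0.0
```

>>> apply_moves(targets=[{"dp": [-0.01,0.001,0],"yaw": 0},{"dp": [-0.018,0.002,0],"yaw": 0},{"dp": [-0.023,0.0025,0],"yaw": 0},{"dp": [-0.028,0.003,0],"yaw": 0},{"dp": [-0.033,0.0035,0],"yaw": 0},{"dp": [-0.038,0.0045,0],"yaw": 0},{"dp": [-0.043,0.005,0],"yaw": 0},{"dp": [-0.048,0.0055,0],"yaw": 0},{"dp": [-0.053,0.006,0],"yaw": 0},{"dp": [-0.058,0.007,0],"yaw": 0},{"dp": [-0.062,0.007,0],"yaw": 0},{"dp": [-0.064,0.0075,0],"yaw": 0},{"dp": [-0.064,0.0075,0],"yaw": 0},{"dp": [-0.064,0.0075,0],"yaw": 0}])

```text
time_s: 9.03
tcp_pos: [0.4855, 0.1642, 0.1656]
eef_rot: [-180.0, 0.0, -6.8]
contact_force: [0.3, -0.6, 0.5]
gripper_width: 0.0007
gripper_force: 0.0
```

```bash
python3 k.py pics/p4.png
```

```text
9.0333 [0.48546155 0.16422055 0.16560277] [-0.01404773  0.04639847] [ 0.27870194 -0.56312055  0.5217738 ]
scene knob 102 [0.45962745 0.16477525 0.15509817] [-0.03977012  0.04393529]
side knob 155 [0.45850885 0.16518231 0.15471953] [-0.04092857  0.04420906]
```

View pics/p4.png

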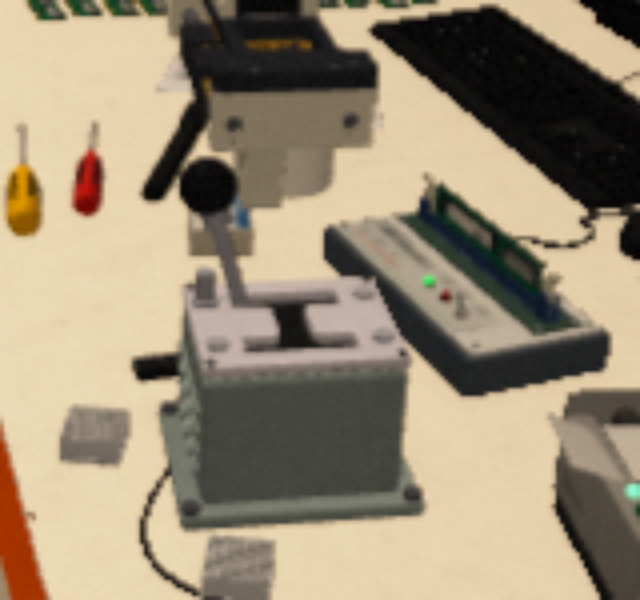

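The lever is nearly home (knob at (208,187), stem by the peg). I creep further until the force rises.

>>> apply_moves(targets=[{"dp": [-0.001,0,0],"yaw": 0},{"dp": [-0.002,0,0],"yaw": 0},{"dp": [-0.003,0,0],"yaw": 0},{"dp": [-0.003,0,0],"yaw": 0}])

```text
time_s: 9.47
tcp_pos: [0.4828, 0.1641, 0.1656]
eef_rot: [-180.0, -0.0, -6.8]
contact_force: [2.8, 0.1, -2.0]
gripper_width: 0.0007
gripper_force: 1.2
```

>>> apply_moves(targets=[{"dp": [-0.001,0,0],"yaw": 0},{"dp": [-0.002,0,0],"yaw": 0},{"dp": [-0.002,0,0],"yaw": 0}])

```text
time_s: 9.72
tcp_pos: [0.4816, 0.1643, 0.1657]
eef_rot: [-180.0, -0.1, -6.8]
contact_force: [7.3, -0.8, -5.9]
gripper_width: 0.0
gripper_force: 3.9
```

The force is well above friction, so the lever is against the end. I back off, then lift.

>>> apply_moves(targets=[{"dp": [0.01,-0.001,0],"yaw": 0},{"dp": [0.03,-0.003,0],"yaw": 0},{"dp": [0.05,-0.006,0],"yaw": 0},{"dp": [0.06,-0.007,0.02],"yaw": 0},{"dp": [0.06,-0.007,0.05],"yaw": 0},{"dp": [0.06,-0.007,0.08],"yaw": 0},{"dp": [0.06,-0.007,0.1],"yaw": 0},{"dp": [0.06,-0.007,0.1],"yaw": 0},{"dp": [0.06,-0.007,0.1],"yaw": 0},{"dp": [0.06,-0.007,0.1],"yaw": 0}])

```text
time_s: 10.55
tcp_pos: [0.5401, 0.1568, 0.2648]
eef_rot: [180.0, 0.1, -6.8]
contact_force: [-0.3, -0.4, -1.2]
gripper_width: 0.0008
gripper_force: 0.0
```

```bash
python3 k.py pics/p5.png
```

```text
10.55 [0.54014577 0.15680389 0.26481877] [0.04112834 0.0454125 ] [-0.2608172  -0.43687068 -1.24729877]
scene knob 90 [0.4578041  0.16437151 0.15404386] [-0.04153391  0.04332158]
side knob 153 [0.4559273  0.16530639 0.15422288] [-0.04350696  0.0440311 ]
```

View pics/p5.png

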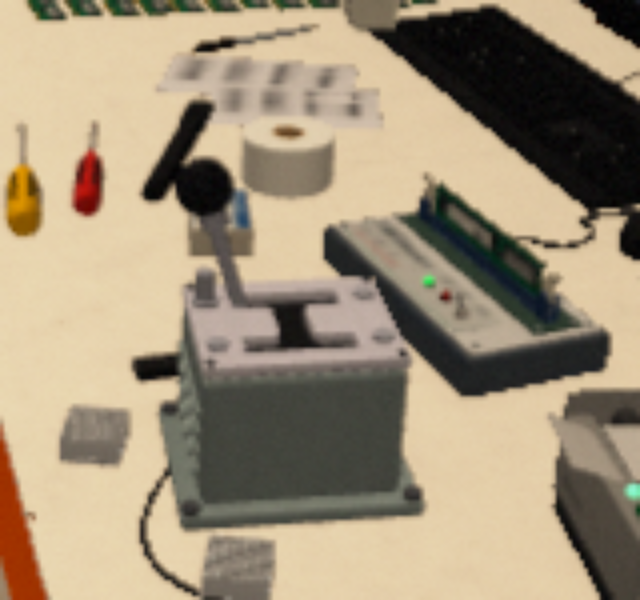

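The knob (205,187) has stayed at the end of the pegged slot: gearbox x ≈ −42.5 mm, stem about 20 mm from the peg. The arm is clear and the loose parts are where they were.

```bash
python3 -c "
from plant import r
print(r.close_job())"
```

```text
the job is handed in; nothing more can be done
None
```

The lever is home against the end of the pegged (near-left) slot, with its stem about 20 mm from the peg. It was moved only by pushing, the arm is clear of everything, and the job was handed in at about 10.6 s; no verdict was returned.

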